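# Assemble a test-sieve stack on the shaker

### The job

Build the sieve stack on the little shaker, one piece at a time from the bottom up: the blue fine sieve goes into the steel pan on the shaker, then the green medium sieve, then the yellow coarse sieve, and last the white lid with its black knob, each nested fully and level in the one below and let go before the next. Leave the red sieve out, and leave it, the beaker and the tape roll standing where they are.

Things in the scene. Friction and masses are not known exactly. Their poses are not given: they have to be found in the camera images.
- sieve_fine: Fine sieve: blue plastic, very close wire mesh. Upright, round, 38 mm tall, 60 g. Origin: centre of underside, z up. A tapered plug (38 mm across at the bottom, 45 mm from z = 6 mm) to z = 8 mm, then the frame, 56 mm across, straight outside, from its flat shoulder at z = 8 to the open rim at z = 38 mm (mouth 50 mm, mesh 16 mm up). Grip the frame from above, fingertips above the shoulder.
- sieve_medium: Medium sieve: green plastic, medium mesh. Same shape, size, origin and weight as the blue one. A piece nests by its plug dropping into the mouth below until its shoulder rests on the rim; its origin is then 30 mm above the origin of the sieve below.
- sieve_coarse: Coarse sieve: yellow plastic, wide mesh. Same shape, size, origin and weight as the blue one.
- sieve_lid: White disc 56 mm across with an upright black round knob. Origin at the centre of its underside, z up. Same plug as the sieves up to z = 8 mm (shoulder), disc from 8 to 16 mm, knob 22 mm across from 16 to 48 mm; grip the knob with the fingertips above the disc. 50 g.
- pan_rim (a point): Centre of the mouth of the steel receiver pan, level with its rim, z up. The pan (56 mm across, mouth 50 mm, 22 mm deep) is fixed on a white shaker with a 110 x 110 mm base 30 mm high, which does not move; the rim is 66 mm above the bench. A sieve nested in it has its origin 8 mm below this point.
- sieve_spare: Spare sieve not wanted in this stack: red plastic, same shape and size as the blue one; stays where it stands.
- beaker_250: Empty clear glass beaker, 75 mm across, 95 mm tall, standing upright, loose; origin at the centre of its underside. Stays where it stands.
- indicator_tape: Roll of tan tape lying flat, 107 mm across, 19 mm high, loose; origin at the centre of its underside. Stays where it lies.
Things that resemble listed ones, but are neither listed nor needed, are in the scene too. Of the things that look like the sieve_lid, take the one that is farthest from the robot's base at the start.

How it is judged:
By the outcome, as a careful person would: the job done as asked, in the order asked, and still so for the second after the job is handed in, with the robot touching nothing.
It also fails if it takes over 120 s, if anything falls off the work surface, if the arm or the gripper's body presses on something with over 40 N, if the wrist force passes 120 N, or if a joint passes its speed limit or range.

### The arm

A 6-joint arm with a two-finger parallel gripper is mounted at the origin on a cart in front of the work surface, level with it; the furniture and walls round the work are solid. World frame = base frame: x ahead of the robot, y to its left, z up, the work surface at z = 0. Lengths are in m, angles in degrees, forces in N, time in s.
With the tool pointing down it reaches from about 0.25 to 0.725 m from the base axis. Payload 9.7 kg.
Tool frame: the origin (TCP) lies between the finger pads; the fingertips stand 22 mm ahead of it and the grasp point (between the pads) lies 3 mm ahead of it; z points along the fingers, y is the line along which they close (so a half turn about z gives the same grasp; the last joint's range is limited). The gripper opens to 85 mm and grips with 20 to 120 N. Pads are 22 mm wide; open, the fingers measure 114 mm over their backs; the gripper's body (76 mm by 85 mm) begins 54 mm behind the grasp point. The pads swing forward as they close: fully open they stand 13 mm farther back than shut.
Start: joints at [71.104, 4.979, 10.078, 95.1, 0, 90], TCP at [0.178, 0.52, 0.253] pointing down, gripper open.
Joint ranges: [-179.16, 179.16], [-48.56, 103.87], [-65.8, 70.77], [-126.05, 130.52], [-82.76, 87.17], [-180, 180]. Speed limits (degrees/s): [127.2, 127.2, 147.25, 180, 180, 180].

### API

Orientations are given as [roll, pitch, yaw] about the fixed x, y, z axes, in that order (R = Rz(yaw) Ry(pitch) Rx(roll)).
In Python, from workcell import bot, viewer, finder gives the robot as it stands.
- The arm moves only by the tool move_arm, never from a script. Its arguments are lists of equal length, an entry for each row: "offset": the shift along the tool's x, y, z in cm, a list of three; "twist": the turn, a rotation vector about the tool's x, y, z in rad, a list of three; "grip": the opening, from 0 (shut) to 1 (fully open). In form: {"offset": [[x, y, z], ...], "twist": [[ax, ay, az], ...], "grip": [grip, ...]}. A call has 1 to 5 rows; each row shifts and turns the commanded pose from where the row before left it, along the tool's axes as they then stand; what a row does not reach is not made up. A row lasts 1/10 s, in which the tool goes at most 50 mm and 8.59 degrees, less where a joint would pass 70% of its speed; a pose out of reach is approached as far as the arm can. A call is refused whole if a number of a shift passes 5 or a number of a turn 0.15, either way. A call with a gripper value outside its range is refused whole. The fingers move at their own pace and stop on an object; "force" is the grip in N (left out, the last holds). Time passes only in rows, so rows that do not move let the fingers close. It gives the time, the measured TCP pose, the force, the opening and the grip force at its end, in the units of the state.
- bot.get_obs(): the state, without advancing time (a new reading comes with each control period).
- viewer.camera(name): name is "scene" or "top" or "wrist"; returns a dict with "color" (400x640x3 uint8, red, green, blue), "depth" (400x640 float32, m along the optical axis (not along the pixel's ray), 0 where there is no reading), "vfov" (degrees; the focal length in pixels is half the picture's height over the tangent of half this angle, whatever the lens; pixels are square), "cx", "cy" (the principal point, pixels), "k1" (the pictures are not rectified: a ray, as slopes to the right and down, at radius r is drawn at 1 + k1 r^2 times it, then the intrinsics apply), "position" and "attitude" of the camera in the world; the wrist camera has in their place "tool_from_camera" (4x4, takes a point from camera to tool coordinates, whose origin is the TCP and whose axes are the flange's). Camera axes: x right, y down, z forward; pixel columns grow to the right and rows downward; lengths in m; the calibration is good to about 2 mm. A picture is of the moment at which its call begins: read the wrist's pose just before it.
- bot.job_done(): hands the job in; it is judged then, once.
Trained networks look in a picture, given as the dict that the camera call returned (one of the last four; its "shot" number tells which), for a name from the list of things; names that differ only in an ending like _2 or _b are one class to them, and where a whole thing is asked for, a point or a joint stands for the part that bears it (a point fixed in the world has none). Each returns a list of dicts, best first, with "p" (0 to 1); they miss things now and then, are a little off and sometimes report something else, mostly with a low value. They report only what shows in the picture. A call takes as long as a camera call. They do not tell look-alikes from the thing itself.
- finder.boxes_of(picture, thing): "position" ([column, row] in pixels, amid what is visible of it).
- finder.pinpoint(picture, thing): "position" ([column, row] in pixels: a listed point, or the origin of a listed thing).
The state is a dict: "time": time; "q": joint angles; "qd": joint speeds; "joint_efforts": joint torques, N m; "ee_pos": TCP position; "tcp_rot": TCP orientation; "wrist_force": force on the tool from outside, world axes, zero at the start; "torque": the same for the moment, N m; "opening": finger opening in m; "grasp_force": force on a finger pad.
Only numpy, scipy, OpenCV 4.12 (cv2) and the standard library are available. Lean on these libraries where they do the work, as an engineer would, in place of code of your own. Each camera call takes 0.05 s, during which the arm holds its last target. There are 200 camera calls.

## Working session

There is one attempt and no reset: what is moved stays moved. The work goes in short steps, Python scripts to look and compute and a tool call to move; the robot and the scene stay as the last step left them, time stands still between calls to the robot, and variables do not carry over. Pictures are saved under pics/ and viewed, at most 14 in all, crops included, and the job is handed in when it is done.

Besides the shell and the picture viewer there is one more tool, called as name(argument=value, ...) on one line, values as JSON. move_arm: Moves the arm, as the interface text tells. Its arguments: {"type":"object","properties":{"offset":{"type":"array","items":{"type":"array","items":{"type":"number"}}},"twist":{"type":"array","items":{"type":"array","items":{"type":"number"}}},"grip":{"type":"array","items":{"type":"number"}},"force":{"type":"number"}},"required":["offset","twist","grip"]}

```bash
mkdir -p pics; cat > h.py <<'E'
import numpy as np, cv2
from scipy.spatial.transform import Rotation as R
from workcell import bot, viewer, finder
def pose(o): 
    T=np.eye(4); T[:3,3]=o["ee_pos"]; T[:3,:3]=R.from_euler('xyz',o["tcp_rot"],degrees=True).as_matrix(); return T
def cam(name):
    o=bot.get_obs(); p=viewer.camera(name)
    if name=="wrist": T=pose(o)@np.array(p["tool_from_camera"])
    else:
        T=np.eye(4); T[:3,3]=p["position"]; a=np.array(p["attitude"],float)
        T[:3,:3]=a if a.shape==(3,3) else R.from_euler('xyz',a,degrees=True).as_matrix()
    p["T"]=T; return p
def ray(p,uv):
    f=200/np.tan(np.radians(p["vfov"])/2)
    d=(np.array(uv,float)-[p["cx"],p["cy"]])/f; s=d.copy()
    for _ in range(20): s=d/(1+p["k1"]*(s@s))
    return np.array([s[0],s[1],1.])
def at_z(p,uv,z):
    r=p["T"][:3,:3]@ray(p,uv); c=p["T"][:3,3]; return c+r*(z-c[2])/r[2]
def at_depth(p,uv):
    u,v=[int(round(x)) for x in uv]; D=p["depth"][max(0,v-2):v+3,max(0,u-2):u+3]; D=D[D>0]
    return (p["T"]@np.r_[ray(p,uv)*np.median(D),1])[:3] if D.size else None
def save(p,n): cv2.imwrite(f"pics/{n}.png",p["color"][:,:,::-1])
E
cat > a.py <<'E'
from h import *
np.set_printoptions(precision=4,suppress=True)
print(bot.get_obs())
for n in ["top","scene"]:
    p=cam(n); save(p,n+"0"); print(n,p["position"],p["attitude"],p["vfov"],p["k1"])
    for t in ["sieve_fine","sieve_medium","sieve_coarse","sieve_lid","pan_rim","sieve_spare","beaker_250","indicator_tape"]:
        for d in finder.pinpoint(p,t)[:4]:
            if d["p"]>.2: print(t,round(d["p"],2),np.round(d["position"]),at_z(p,d["position"],.066 if t=="pan_rim" else 0), at_depth(p,d["position"]))
E
python3 a.py
```

```text
{'time': 0.0, 'q': array([71.1052,  5.0117, 10.034 , 95.1004, -0.0006, 90.0008]), 'qd': array([ 0.062 , -0.014 , -0.0263,  0.1043,  0.0035,  0.0448]), 'joint_efforts': array([  0.0009, -52.0391,  46.4801,   0.0162,  -0.0002,   0.    ]), 'ee_pos': array([0.178 , 0.5202, 0.2526]), 'tcp_rot': array([-179.9219,    0.0006,  161.1043]), 'wrist_force': array([0.1569, 0.2875, 0.2345]), 'torque': array([ 0.0146, -0.0086,  0.0096]), 'grasp_force': 0.0, 'opening': 0.08546230835641294}
top [ 0.3169 -0.0611  1.4691] [-170.3764   -0.3713  -88.6169] 46.07960277326385 -0.04136073074887495
sieve_fine 0.71 [366. 250.] [ 0.4187 -0.204   0.    ] [ 0.4175 -0.2024  0.0168]
sieve_medium 0.83 [365. 175.] [ 0.6582 -0.1987  0.    ] [ 0.6547 -0.1973  0.0151]
sieve_coarse 0.8 [367. 219.] [ 0.5163 -0.206   0.    ] [ 0.5137 -0.2042  0.0185]
sieve_lid 0.64 [324. 245.] [ 0.4301 -0.0705  0.    ] [ 0.4287 -0.0704  0.0179]
sieve_lid 0.58 [333. 276.] [ 0.335  -0.1006  0.    ] [ 0.3345 -0.0993  0.047 ]
pan_rim 0.6 [228. 208.] [0.5308 0.221  0.066 ] [0.5342 0.2255 0.044 ]
sieve_spare 0.74 [322. 179.] [ 0.6396 -0.0595  0.
[... 769 characters left out ...]
ve_coarse 0.66 [381. 230.] [ 0.5256 -0.2098  0.    ] [ 0.519  -0.2082  0.0141]
sieve_coarse 0.45 [194. 196.] [0.5729 0.2516 0.    ] [0.5512 0.2384 0.0424]
sieve_lid 0.75 [317. 260.] [ 0.4359 -0.0645  0.    ] [ 0.4198 -0.0655  0.0421]
sieve_lid 0.62 [330. 305.] [ 0.333  -0.1026  0.    ] [ 0.3195 -0.102   0.0465]
sieve_lid 0.34 [374. 184.] [ 0.6518 -0.1884  0.    ] [ 0.6434 -0.1871  0.0146]
pan_rim 0.56 [194. 198.] [0.5338 0.2306 0.066 ] [0.5459 0.2381 0.0419]
sieve_spare 0.56 [324. 185.] [ 0.6368 -0.0643  0.    ] [ 0.6183 -0.065   0.0327]
beaker_250 0.8 [246. 134.] [0.7688 0.1516 0.    ] [0.7335 0.1403 0.0513]
indicator_tape 0.86 [438. 234.] [ 0.5297 -0.3452  0.    ] [ 0.5307 -0.3457 -0.0021]
```

View pics/top0.png

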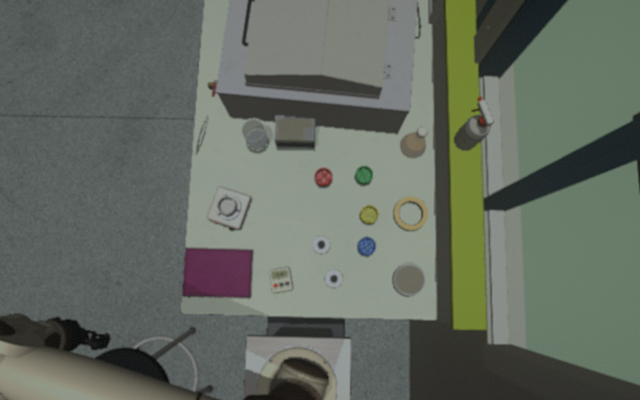

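View pics/scene0.png

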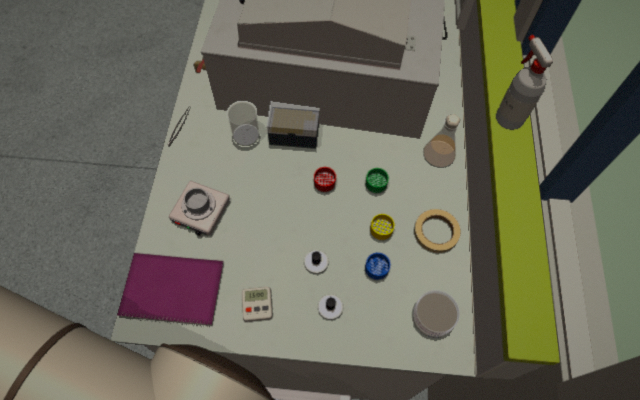

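The pictures agree with the networks. Sieves: blue (366,246), yellow (369,215), green (364,176), red (323,177). The pan sits on the shaker at (228,207) in the top view. The farther lid is at (321,245). The beaker (256,136) and tape (410,213) are clear of the work.

```bash
cat > plan.py <<'E'
import sys
from h import *
def plan(tgt,n,yaw=None):
    T=pose(bot.get_obs()); p=T[:3,3]; t=np.array(tgt,float); rows=[]; tw=[]
    dr=(R.from_matrix(T[:3,:3]).inv()*R.from_euler('xyz',[180,0,yaw],degrees=True)).as_rotvec() if yaw is not None else np.zeros(3)
    M=T[:3,:3]
    for i in range(n):
        rows.append((np.round(M.T@((t-p)/n)*100,2)).tolist()); tw.append(np.round(dr/n,3).tolist())
        M=M@R.from_rotvec(dr/n).as_matrix()
    print(rows); print(tw)
if __name__=="__main__":
    a=[float(x) for x in sys.argv[1:]]; plan(a[:3],int(a[3]),a[4] if len(a)>4 else None)
E
python3 plan.py 0.42 -0.203 0.25 20 0.5
```

```text
[[-2.32, -3.03, 0.02], [-2.72, -2.68, 0.02], [-3.06, -2.27, 0.02], [-3.35, -1.82, 0.02], [-3.57, -1.34, 0.02], [-3.72, -0.82, 0.02], [-3.8, -0.29, 0.02], [-3.81, 0.24, 0.02], [-3.74, 0.77, 0.02], [-3.59, 1.28, 0.02], [-3.38, 1.77, 0.02], [-3.1, 2.23, 0.02], [-2.75, 2.64, 0.02], [-2.36, 3.0, 0.02], [-1.92, 3.3, 0.02], [-1.44, 3.53, 0.02], [-0.93, 3.7, 0.02], [-0.41, 3.79, 0.02], [0.13, 3.81, 0.02], [0.66, 3.76, 0.02]]
[[0.0, 0.0, 0.14], [0.0, 0.0, 0.14], [0.0, 0.0, 0.14], [0.0, 0.0, 0.14], [0.0, 0.0, 0.14], [0.0, 0.0, 0.14], [0.0, 0.0, 0.14], [0.0, 0.0, 0.14], [0.0, 0.0, 0.14], [0.0, 0.0, 0.14], [0.0, 0.0, 0.14], [0.0, 0.0, 0.14], [0.0, 0.0, 0.14], [0.0, 0.0, 0.14], [0.0, 0.0, 0.14], [0.0, 0.0, 0.14], [0.0, 0.0, 0.14], [0.0, 0.0, 0.14], [0.0, 0.0, 0.14], [0.0, 0.0, 0.14]]
```

move_arm(offset=[[-2.3,-3.0,0],[-2.7,-2.7,0],[-3.1,-2.3,0],[-3.3,-1.8,0],[-3.6,-1.3,0]], twist=[[0,0,0.14],[0,0,0.14],[0,0,0.14],[0,0,0.14],[0,0,0.14]], grip=[1,1,1,1,1])

```text
time: 1.4
ee_pos: [0.2388, 0.3384, 0.2533]
tcp_rot: [180.0, -0.0, 120.7]
wrist_force: [0.6, -0.2, 0.4]
opening: 0.0856
grasp_force: 0.0
```

move_arm(offset=[[-3.7,-0.8,0],[-3.8,-0.3,0],[-3.8,0.2,0],[-3.7,0.8,0],[-3.6,1.3,0]], twist=[[0,0,0.14],[0,0,0.14],[0,0,0.14],[0,0,0.14],[0,0,0.14]], grip=[1,1,1,1,1])

```text
time: 1.9
ee_pos: [0.2995, 0.1582, 0.2535]
tcp_rot: [180.0, -0.0, 80.6]
wrist_force: [0.9, 0.7, -0.3]
opening: 0.0854
grasp_force: 0.0
```

move_arm(offset=[[-3.4,1.8,0],[-3.1,2.2,0],[-2.8,2.6,0],[-2.4,3.0,0],[-1.9,3.3,0]], twist=[[0,0,0.14],[0,0,0.14],[0,0,0.14],[0,0,0.14],[0,0,0.14]], grip=[1,1,1,1,1])

```text
time: 2.4
ee_pos: [0.3597, -0.0235, 0.2536]
tcp_rot: [180.0, -0.0, 40.4]
wrist_force: [0.9, 0.3, 0.0]
opening: 0.0855
grasp_force: 0.0
```

move_arm(offset=[[-1.4,3.5,0],[-0.9,3.7,0],[-0.4,3.8,0],[0.1,3.8,0],[0.7,3.8,0]], twist=[[0,0,0.14],[0,0,0.14],[0,0,0.14],[0,0,0.14],[0,0,0.14]], grip=[1,1,1,1,1])

```text
time: 2.9
ee_pos: [0.4213, -0.204, 0.2534]
tcp_rot: [180.0, -0.0, 0.3]
wrist_force: [1.0, -0.4, 0.5]
opening: 0.0852
grasp_force: 0.0
```

```bash
cat >> h.py <<'E'
def cloud(p):
    f=200/np.tan(np.radians(p["vfov"])/2); v,u=np.mgrid[0:400,0:640]
    d=np.stack([(u-p["cx"])/f,(v-p["cy"])/f],-1); s=d.copy()
    for _ in range(15): s=d/(1+p["k1"]*(s**2).sum(-1,keepdims=True))
    D=p["depth"]; c=np.dstack([s[...,0]*D,s[...,1]*D,D]); return c@p["T"][:3,:3].T+p["T"][:3,3]
def circ(P,it=4):
    """enclosing circle fit in xy, trimmed least squares on hull"""
    (x,y),r=cv2.minEnclosingCircle(P[:,:2].astype(np.float32)*1000)
    return np.round([x,y,r],1)
HUE={"blue":(105,130),"green":(45,85),"yellow":(22,35),"red":(0,8)}
def sieve(p,name):
    """rim circle of coloured sieve: mask outline, all at rim height -> ray to z"""
    hsv=cv2.cvtColor(p["color"],cv2.COLOR_RGB2HSV); a,b=HUE[name]
    m=cv2.inRange(hsv,(a,110,40),(b,255,255)); m=cv2.morphologyEx(m,cv2.MORPH_CLOSE,np.ones((5,5)))
    n,l,st,c=cv2.connectedComponentsWithStats(m); i=1+np.argmax(st[1:,4]); 
    C=cloud(p); P=C[(l==i)&(p["depth"]>0)]; zt=np.percentile(P[:,2],95); P=P[abs(P[:,2]-zt)<.006]
    xyz=np.percentile(P,[1,50,99],axis=0)
    print(name,"px",c[i].round(),"area",st[i,4],"ztop",round(zt,4),"ring n",len(P),"circle mm",circ(P),"mid",((xyz[0]+xyz[2])/2)[:2].round(4),"ext",(xyz[2]-xyz[0])[:2].round(4))
E
python3 - <<'E'
from h import *
p=cam("wrist"); save(p,"w1"); print(np.round(p["tool_from_camera"],3).tolist())
for n in ["blue","yellow"]: sieve(p,n)
for t in ["sieve_fine"]:
    for d in finder.pinpoint(p,t)[:2]: print(t,d, at_z(p,d["position"],0))
E
```

```text
[[0.001, -0.956, -0.294, 0.074], [1.0, 0.001, 0.001, 0.002], [-0.0, -0.294, 0.956, -0.122], [0.0, 0.0, 0.0, 1.0]]
blue px [318. 162.] area 2412 ztop 0.0393 ring n 491 circle mm [ 428.1 -202.4   27.6] mid [ 0.4284 -0.2023] ext [0.0532 0.0534]
yellow px [326.  57.] area 2548 ztop 0.0393 ring n 610 circle mm [ 526.4 -209.5   27.6] mid [ 0.5263 -0.2092] ext [0.0537 0.0528]
sieve_fine {'position': [319.6, 154.7], 'p': 0.74} [ 0.43003454 -0.20359772  0.        ]
```

View pics/w1.png

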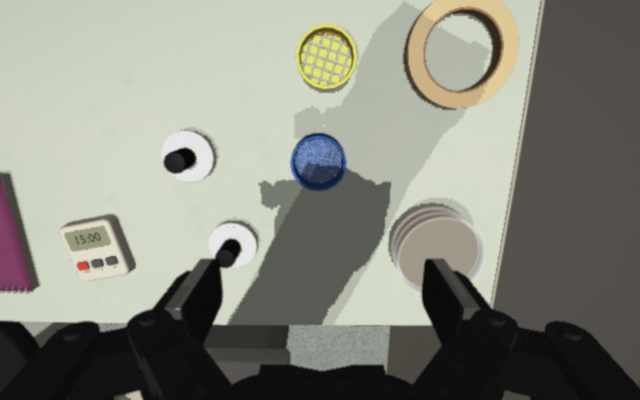

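The wrist view shows blue at (318,162), below yellow at (326,57). The rim fit puts blue at (0.428,-0.202) and yellow at (0.526,-0.209). I'm descending on blue.

move_arm(offset=[[0.35,-0.1,4.6],[0.35,-0.1,5],[0,0,5],[0,0,4],[0,0,3]], twist=[[0,0,0.005],[0,0,0],[0,0,0],[0,0,0],[0,0,0]], grip=[1,1,1,1,1], force=30)

```text
time: 3.5
ee_pos: [0.4269, -0.1992, 0.0347]
tcp_rot: [-179.9, 0.1, 0.5]
wrist_force: [0.1, 0.3, -1.1]
opening: 0.0853
grasp_force: 0.0
```

move_arm(offset=[[0,0,0],[0,0,0],[0,0,0],[0,0,0],[0,0,0]], twist=[[0,0,0],[0,0,0],[0,0,0],[0,0,0],[0,0,0]], grip=[0.5,0.5,0.5,0.5,0.5])

```text
time: 4.0
ee_pos: [0.4291, -0.2006, 0.0391]
tcp_rot: [179.9, -0.1, 0.4]
wrist_force: [-1.0, 0.4, 5.9]
opening: 0.0551
grasp_force: 32.3
```

move_arm(offset=[[0,0,-2],[0,0,-4],[0,0,-5],[0,-2,-5],[0,-4,-5]], twist=[[0,0,0],[0,0,0],[0,0,0],[0,0,0],[0,0,0]], grip=[0.5,0.5,0.5,0.5,0.5])

```text
time: 4.5
ee_pos: [0.4278, -0.1508, 0.236]
tcp_rot: [179.9, -0.1, 0.3]
wrist_force: [0.5, 0.2, -0.5]
opening: 0.0553
grasp_force: 32.2
```

move_arm(offset=[[0.5,-4.5,0],[0.5,-4.5,0],[0.5,-4.5,0],[0.5,-4.5,0],[0.5,-4.5,0]], twist=[[0,0,0],[0,0,0],[0,0,0],[0,0,0],[0,0,0]], grip=[0.5,0.5,0.5,0.5,0.5])

```text
time: 5.0
ee_pos: [0.4522, 0.0361, 0.2341]
tcp_rot: [-178.2, -0.0, 3.6]
wrist_force: [0.7, -0.3, -0.4]
opening: 0.0553
grasp_force: 32.2
```

move_arm(offset=[[0.5,-4.5,0],[0.5,-4.5,0],[0.5,-3,0],[0.5,-1.5,0],[0,0,0]], twist=[[0,0,0],[0,0,0],[0,0,0],[0,0,0],[0,0,0]], grip=[0.5,0.5,0.5,0.5,0.5])

```text
time: 5.5
ee_pos: [0.469, 0.0959, 0.2403]
tcp_rot: [-175.1, 0.0, 8.9]
wrist_force: [0.1, -1.2, -1.1]
opening: 0.0551
grasp_force: 32.2
```

```bash
python3 - <<'E'
from h import *
o=bot.get_obs(); print(o["ee_pos"],o["opening"],o["wrist_force"])
p=cam("wrist"); save(p,"w2")
for d in finder.pinpoint(p,"pan_rim")[:2]: print(d, at_z(p,d["position"],.066),at_depth(p,d["position"]))
C=cloud(p).reshape(-1,3); P=C[(p["depth"].ravel()>0)&(np.hypot(C[:,0]-.531,C[:,1]-.221)<.06)]
print(np.histogram(P[:,2],bins=np.arange(0,.13,.004)))
Q=P[abs(P[:,2]-.066)<.004]; print(len(Q),circ(Q))
E
```

```text
[0.46902606 0.09594399 0.24031076] 0.055077329946615794 [ 0.07982832 -1.16314023 -1.05080199]
{'position': [194.9, 73.5], 'p': 0.62} [0.53839279 0.22851508 0.066     ] [0.53798059 0.23806436 0.04478217]
(array([ 733,    0,   14,   63,   63,  104,  354, 4927,  655, 1717,  380,
       1934,  233,  241,  245,  242,  821,   26,    0,    0,    0,    0,
          0,    0,    0,    0,    0,    0,    0,    0,    0,    0]), array([0.   , 0.004, 0.008, 0.012, 0.016, 0.02 , 0.024, 0.028, 0.032,
       0.036, 0.04 , 0.044, 0.048, 0.052, 0.056, 0.06 , 0.064, 0.068,
       0.072, 0.076, 0.08 , 0.084, 0.088, 0.092, 0.096, 0.1  , 0.104,
       0.108, 0.112, 0.116, 0.12 , 0.124, 0.128]))
969 [537.3 227.   28.2]
```

View pics/w2.png

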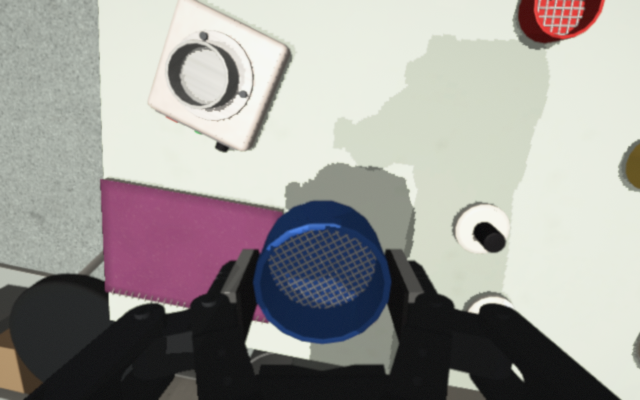

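The blue sieve sits level in the grip, and the pan's rim is visible at (203,75), measured at (0.537,0.227). But the arm fell short and tilted, so I'm checking the joints.

```bash
python3 -c "
from h import *
o=bot.get_obs(); print(o['q'],o['qd'],o['tcp_rot'],o['ee_pos'])"
```

```text
[  8.80051876  -5.1010544   -1.56673515  93.61819997   4.87812614
 179.94281393] [-0.45219116 -0.45712939 -0.42170185 -0.02134179  0.12982729  0.0908966 ] [-1.75121793e+02  7.90177737e-02  8.85749775e+00] [0.46859581 0.09517786 0.24010272]
```

Joint 6 is at its limit (yaw = q1 - q6 + 180). I'll place at yaw 35 instead and level the tool on the way.

```bash
python3 plan.py 0.537 0.227 0.18 5 35; python3 - <<'E'
from h import *
p=cam("wrist"); T=pose(bot.get_obs())
hsv=cv2.cvtColor(p["color"],cv2.COLOR_RGB2HSV); m=cv2.inRange(hsv,(105,110,40),(130,255,255))>0
C=cloud(p)[m&(p["depth"]>0)]; L=(C-T[:3,3])@T[:3,:3]
z0=np.percentile(L[:,2],3); Q=L[abs(L[:,2]-z0)<.005]; print("rim in tool: z",z0.round(4),circ(Q), Q.min(0),Q.max(0))
E
```

```text
[[1.76, -2.28, 1.4], [1.97, -2.14, 1.36], [2.16, -1.97, 1.31], [2.33, -1.79, 1.27], [2.49, -1.59, 1.24]]
[[-0.017, -0.004, -0.091], [-0.017, -0.004, -0.091], [-0.017, -0.004, -0.091], [-0.017, -0.004, -0.091], [-0.017, -0.004, -0.091]]
rim in tool: z -0.0004 [-1.3  1.9 28.8] [-0.0286618  -0.02635786 -0.00176109] [0.02715751 0.0293664  0.00461536]
```

move_arm(offset=[[1.8,-2.3,1.4],[2.0,-2.2,1.4],[2.2,-2.0,1.3],[2.4,-1.8,1.3],[2.5,-1.6,1.2]], twist=[[-0.017,-0.004,-0.091],[-0.017,-0.004,-0.091],[-0.017,-0.004,-0.091],[-0.017,-0.004,-0.091],[-0.017,-0.004,-0.091]], grip=[0.5,0.5,0.5,0.5,0.5])

```text
time: 6.15
ee_pos: [0.5389, 0.2296, 0.1793]
tcp_rot: [179.9, 0.1, 35.1]
wrist_force: [1.4, -1.2, -0.3]
opening: 0.0549
grasp_force: 32.2
```

move_arm(offset=[[0,0,0],[0,0,0]], twist=[[0,0,0],[0,0,0]], grip=[0.5,0.5])

```text
time: 6.35
ee_pos: [0.5381, 0.2291, 0.1792]
tcp_rot: [180.0, 0.2, 34.9]
wrist_force: [0.5, 0.4, -1.2]
opening: 0.0554
grasp_force: 32.2
```

```bash
python3 plan.py 0.538 0.2285 0.106 3 35; python3 -c "
from h import *
for i in range(3):
  o=bot.get_obs(); print(o['q'],o['tcp_rot'],o['ee_pos'])"
```

```text
[[-0.01, 0.01, 2.44], [-0.01, 0.01, 2.44], [-0.01, 0.01, 2.44]]
[[0.0, 0.001, -0.0], [0.0, 0.001, -0.0], [0.0, 0.001, -0.0]]
[ 2.30773521e+01  9.06646358e+00  6.37362715e+00  8.74891313e+01
 -4.39896729e-02  1.68133633e+02] [179.9943685    0.18712461  34.94377931] [0.53810808 0.2290517  0.17923959]
[ 2.30773521e+01  9.06646358e+00  6.37362715e+00  8.74891313e+01
 -4.39896729e-02  1.68133633e+02] [179.9943685    0.18712461  34.94377931] [0.53810808 0.2290517  0.17923959]
[ 2.30773521e+01  9.06646358e+00  6.37362715e+00  8.74891313e+01
 -4.39896729e-02  1.68133633e+02] [179.9943685    0.18712461  34.94377931] [0.53810808 0.2290517  0.17923959]
```

move_arm(offset=[[0,0,3],[0,0,3],[0,0,1.5],[0,0,0.3],[0,0,0.2]], twist=[[0,0,0],[0,0,0],[0,0,0],[0,0,0],[0,0,0]], grip=[0.5,0.5,0.5,0.5,0.5])

```text
time: 6.85
ee_pos: [0.5385, 0.2288, 0.1009]
tcp_rot: [180.0, 0.0, 34.9]
wrist_force: [-0.2, 0.6, -0.9]
opening: 0.0553
grasp_force: 32.2
```

move_arm(offset=[[0,0,0.1],[0,0,0.1],[0,0,0]], twist=[[0,0,0],[0,0,0],[0,0,0]], grip=[0.5,0.5,0.5])

```text
time: 7.15
ee_pos: [0.5386, 0.2293, 0.0986]
tcp_rot: [180.0, 0.0, 35.0]
wrist_force: [0.2, -0.3, -0.9]
opening: 0.0553
grasp_force: 32.2
```

move_arm(offset=[[0,0,0.1],[0,0,0.1],[0,0,0.1],[0,0,0]], twist=[[0,0,0],[0,0,0],[0,0,0],[0,0,0]], grip=[0.5,0.5,0.5,0.5])

```text
time: 7.55
ee_pos: [0.5385, 0.2293, 0.097]
tcp_rot: [180.0, -0.0, 35.0]
wrist_force: [-4.6, -2.3, 13.6]
opening: 0.0554
grasp_force: 33.3
```

move_arm(offset=[[0,0,-0.1],[0,0,0],[0,0,0],[0,0,0],[0,0,0]], twist=[[0,0,0],[0,0,0],[0,0,0],[0,0,0],[0,0,0]], grip=[0.5,0.7,0.85,1,1])

```text
time: 8.05
ee_pos: [0.5382, 0.2292, 0.0956]
tcp_rot: [180.0, 0.1, 35.0]
wrist_force: [0.7, 0.5, -0.2]
opening: 0.0858
grasp_force: 0.0
```

move_arm(offset=[[0,0,-2],[0,0,-4],[0,0,-4],[-2,0,-4],[-3,0,0]], twist=[[0,0,0],[0,0,0],[0,0,0],[0,0,0],[0,0,0]], grip=[1,1,1,1,1])

```text
time: 8.55
ee_pos: [0.499, 0.2014, 0.2412]
tcp_rot: [179.9, -0.3, 35.0]
wrist_force: [-0.4, -0.2, -0.3]
opening: 0.0853
grasp_force: 0.0
```

```bash
python3 - <<'E'
from h import *
o=bot.get_obs(); print(o["ee_pos"],o["tcp_rot"])
p=cam("wrist"); save(p,"w3"); sieve(p,"blue")
E
python3 plan.py .50 -.209 .22 10 8
```

```text
[0.49895803 0.20141616 0.24115573] [179.88956577  -0.3285939   35.00573482]
blue px [321. 129.] area 4022 ztop 0.0972 ring n 774 circle mm [537.6 227.8  27.3] mid [0.5378 0.2276] ext [0.0531 0.0526]
[[-2.3, 3.37, 0.19], [-2.14, 3.47, 0.19], [-1.97, 3.57, 0.19], [-1.8, 3.66, 0.19], [-1.63, 3.74, 0.19], [-1.45, 3.81, 0.19], [-1.27, 3.88, 0.19], [-1.08, 3.93, 0.19], [-0.9, 3.98, 0.19], [-0.71, 4.02, 0.19]]
[[0.0, -0.0, 0.047], [0.0, -0.0, 0.047], [0.0, -0.0, 0.047], [0.0, -0.0, 0.047], [0.0, -0.0, 0.047], [0.0, -0.0, 0.047], [0.0, -0.0, 0.047], [0.0, -0.0, 0.047], [0.0, -0.0, 0.047], [0.0, -0.0, 0.047]]
```

View pics/w3.png

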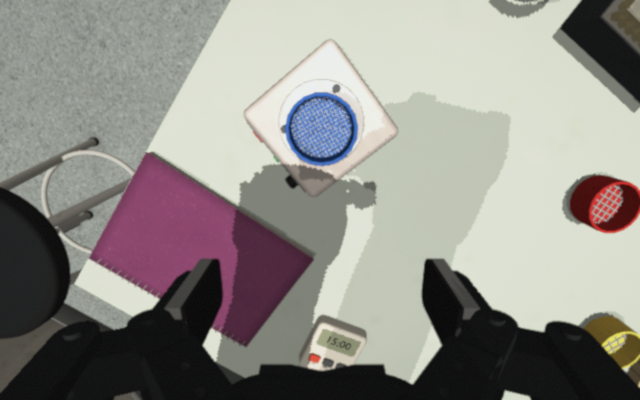

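Blue is seated: its rim ring is at (321,129), level, with the top at 0.097 (0.096 expected). Green is next.

```bash
python3 plan.py .615 -.2 .22 10 8
```

```text
[[-1.31, 3.96, 0.2], [-1.12, 4.01, 0.2], [-0.93, 4.06, 0.2], [-0.74, 4.1, 0.2], [-0.54, 4.13, 0.2], [-0.35, 4.15, 0.2], [-0.15, 4.16, 0.19], [0.05, 4.17, 0.19], [0.24, 4.16, 0.19], [0.44, 4.14, 0.19]]
[[0.0, -0.0, 0.047], [0.0, -0.0, 0.047], [0.0, -0.0, 0.047], [0.0, -0.0, 0.047], [0.0, -0.0, 0.047], [0.0, -0.0, 0.047], [0.0, -0.0, 0.047], [0.0, -0.0, 0.047], [0.0, -0.0, 0.047], [0.0, -0.0, 0.047]]
```

move_arm(offset=[[-1.3,4,0.2],[-1.1,4,0.2],[-0.9,4.1,0.2],[-0.7,4.1,0.2],[-0.5,4.1,0.2]], twist=[[0,0,0.047],[0,0,0.047],[0,0,0.047],[0,0,0.047],[0,0,0.047]], grip=[1,1,1,1,1])

```text
time: 9.1
ee_pos: [0.559, -0.0001, 0.2257]
tcp_rot: [180.0, 0.1, 21.4]
wrist_force: [-0.1, 0.5, 0.6]
opening: 0.0853
grasp_force: 0.0
```

move_arm(offset=[[-0.4,4.1,0.2],[-0.2,4.2,0.2],[0,4.2,0.2],[0.2,4.2,0.2],[0.4,4.1,0.2]], twist=[[0,0,0.047],[0,0,0.047],[0,0,0.047],[0,0,0.047],[0,0,0.047]], grip=[1,1,1,1,1])

```text
time: 9.6
ee_pos: [0.6169, -0.2006, 0.2156]
tcp_rot: [180.0, 0.1, 7.9]
wrist_force: [0.8, 1.3, -0.2]
opening: 0.0859
grasp_force: 0.0
```

```bash
python3 - <<'E'
from h import *
o=bot.get_obs(); print(o["ee_pos"],o["tcp_rot"])
p=cam("wrist"); sieve(p,"green")
for d in finder.pinpoint(p,"sieve_medium")[:2]: print(d, at_z(p,d["position"],0))
E
```

```text
[ 0.61685069 -0.20059029  0.21560681] [1.79961150e+02 1.04564515e-01 7.92679841e+00]
green px [316. 137.] area 2974 ztop 0.0392 ring n 566 circle mm [ 651.9 -192.1   27.5] mid [ 0.6519 -0.1921] ext [0.0536 0.0522]
{'position': [314.6, 133.5], 'p': 0.7} [ 0.65109547 -0.1908006   0.        ]
```

```bash
python3 plan.py .652 -.192 .037 5 8;
```

```text
[[0.74, -0.13, 3.54], [0.73, -0.13, 3.54], [0.73, -0.13, 3.54], [0.73, -0.13, 3.54], [0.73, -0.12, 3.54]]
[[0.0, 0.001, -0.001], [0.0, 0.001, -0.001], [0.0, 0.001, -0.001], [0.0, 0.001, -0.001], [0.0, 0.001, -0.001]]
```

move_arm(offset=[[1.5,-0.3,3.5],[1.5,-0.3,4],[0.65,0,4],[0,0,4],[0,0,2.4]], twist=[[0,0,0],[0,0,0],[0,0,0],[0,0,0],[0,0,0]], grip=[1,1,1,1,1])

```text
time: 10.2
ee_pos: [0.6502, -0.1867, 0.0329]
tcp_rot: [-179.9, 0.3, 8.1]
wrist_force: [0.3, 0.3, -0.0]
opening: 0.0853
grasp_force: 0.0
```

move_arm(offset=[[0,0,0],[0,0,0],[0,0,0],[0,0,0],[0,0,0]], twist=[[0,0,0],[0,0,0],[0,0,0],[0,0,0],[0,0,0]], grip=[0.5,0.5,0.5,0.5,0.5])

```text
time: 10.7
ee_pos: [0.6524, -0.1881, 0.0387]
tcp_rot: [179.9, -0.0, 8.0]
wrist_force: [1.2, -0.1, 4.3]
opening: 0.0549
grasp_force: 32.3
```

move_arm(offset=[[0,0,-2],[0,0,-4],[0,0,-4],[0,0,-4],[0,0,-3.3]], twist=[[0,0,0],[0,0,0],[0,0,0],[0,0,0],[0,0,0]], grip=[0.5,0.5,0.5,0.5,0.5])

```text
time: 11.2
ee_pos: [0.652, -0.1878, 0.2136]
tcp_rot: [179.9, -0.1, 8.0]
wrist_force: [-0.1, -0.5, -0.8]
opening: 0.0549
grasp_force: 32.0
```

```bash
python3 plan.py .538 .228 .21 10 35; cat > inh.py <<'E'
from h import *
import sys
a,b=HUE[sys.argv[1]]
p=cam("wrist"); T=pose(bot.get_obs())
hsv=cv2.cvtColor(p["color"],cv2.COLOR_RGB2HSV); m=cv2.inRange(hsv,(a,110,40),(b,255,255))>0
C=cloud(p)[m&(p["depth"]>0)]; L=(C-T[:3,3])@T[:3,:3]; L=L[np.linalg.norm(L,axis=1)<.06]
z0=np.percentile(L[:,2],3); Q=L[abs(L[:,2]-z0)<.005]; print("rim in tool: z",z0.round(4),circ(Q), Q.min(0),Q.max(0))
E
python3 inh.py green
```

```text
[[-0.55, -4.28, 0.03], [-0.35, -4.3, 0.03], [-0.14, -4.31, 0.03], [0.06, -4.31, 0.03], [0.26, -4.3, 0.03], [0.46, -4.29, 0.03], [0.67, -4.26, 0.03], [0.87, -4.22, 0.03], [1.06, -4.18, 0.03], [1.26, -4.12, 0.04]]
[[0.0, -0.0, -0.047], [0.0, -0.0, -0.047], [0.0, -0.0, -0.047], [0.0, -0.0, -0.047], [0.0, -0.0, -0.047], [0.0, -0.0, -0.047], [0.0, -0.0, -0.047], [0.0, -0.0, -0.047], [0.0, -0.0, -0.047], [0.0, -0.0, -0.047]]
rim in tool: z 0.0051 [-1.8  1.9 28.3] [-0.02942105 -0.02602103  0.00370259] [0.02627684 0.02915641 0.01006567]
```

move_arm(offset=[[-0.6,-4.3,0],[-0.4,-4.3,0],[-0.1,-4.3,0],[0.1,-4.3,0],[0.3,-4.3,0]], twist=[[0,0,-0.047],[0,0,-0.047],[0,0,-0.047],[0,0,-0.047],[0,0,-0.047]], grip=[0.5,0.5,0.5,0.5,0.5])

```text
time: 11.75
ee_pos: [0.5944, 0.0218, 0.2105]
tcp_rot: [179.9, 0.0, 21.6]
wrist_force: [-0.1, 0.3, -0.7]
opening: 0.0548
grasp_force: 32.1
```

move_arm(offset=[[0.5,-4.3,0],[0.7,-4.3,0],[0.9,-4.2,0],[1.1,-4.2,0],[1.2,-4.1,0]], twist=[[0,0,-0.047],[0,0,-0.047],[0,0,-0.047],[0,0,-0.047],[0,0,-0.047]], grip=[0.5,0.5,0.5,0.5,0.5])

```text
time: 12.25
ee_pos: [0.5381, 0.2305, 0.2104]
tcp_rot: [180.0, 0.0, 35.1]
wrist_force: [1.3, 0.3, -0.1]
opening: 0.0548
grasp_force: 32.1
```

move_arm(offset=[[0,0,0],[0,0,0]], twist=[[0,0,0],[0,0,0]], grip=[0.5,0.5])

```text
time: 12.45
ee_pos: [0.5385, 0.2296, 0.2101]
tcp_rot: [180.0, 0.1, 35.1]
wrist_force: [0.1, -0.7, -0.7]
opening: 0.0547
grasp_force: 32.1
```

```bash
python3 plan.py .538 .228 .145 3 35; python3 inh.py green
```

```text
[[-0.04, 0.03, 2.17], [-0.04, 0.03, 2.17], [-0.04, 0.04, 2.17]]
[[0.0, 0.0, 0.0], [0.0, 0.0, 0.0], [0.0, 0.0, 0.0]]
rim in tool: z -0.0008 [-1.6  0.1 28.4] [-0.0284057  -0.02759787 -0.00210608] [0.02678504 0.0277465  0.00422941]
```

move_arm(offset=[[-0.1,0.1,3],[0,0,3],[0,0,1.5],[0,0,0.3],[0,0,0.2]], twist=[[0,0,0],[0,0,0],[0,0,0],[0,0,0],[0,0,0]], grip=[0.5,0.5,0.5,0.5,0.5])

```text
time: 13.0
ee_pos: [0.5389, 0.2268, 0.1305]
tcp_rot: [180.0, 0.1, 34.9]
wrist_force: [-0.8, 0.4, -0.1]
opening: 0.0549
grasp_force: 32.1
```

move_arm(offset=[[0,0,0.1],[0,0,0.1],[0,0,0.1],[0,0,0]], twist=[[0,0,0],[0,0,0],[0,0,0],[0,0,0]], grip=[0.5,0.5,0.5,0.5])

```text
time: 13.4
ee_pos: [0.5385, 0.2274, 0.1272]
tcp_rot: [180.0, 0.1, 35.0]
wrist_force: [0.3, -0.4, -0.2]
opening: 0.0549
grasp_force: 32.1
```

move_arm(offset=[[0,0,0.1],[0,0,0.1],[0,0,0]], twist=[[0,0,0],[0,0,0],[0,0,0]], grip=[0.5,0.5,0.5])

```text
time: 13.7
ee_pos: [0.5386, 0.2275, 0.1265]
tcp_rot: [180.0, -0.0, 35.0]
wrist_force: [-2.9, -0.5, 9.0]
opening: 0.0553
grasp_force: 32.9
```

move_arm(offset=[[0,0,-0.05],[0,0,0],[0,0,0],[0,0,0],[0,0,0]], twist=[[0,0,0],[0,0,0],[0,0,0],[0,0,0],[0,0,0]], grip=[0.5,0.7,0.85,1,1])

```text
time: 14.2
ee_pos: [0.5384, 0.2273, 0.1251]
tcp_rot: [180.0, 0.1, 35.0]
wrist_force: [-0.1, -0.3, -0.6]
opening: 0.0857
grasp_force: 0.0
```

move_arm(offset=[[0,0,-2],[0,0,-4],[0,0,-4],[-2,0,-4],[-3,0,0]], twist=[[0,0,0],[0,0,0],[0,0,0],[0,0,0],[0,0,0]], grip=[1,1,1,1,1])

```text
time: 14.7
ee_pos: [0.499, 0.1995, 0.2706]
tcp_rot: [179.9, -0.3, 35.0]
wrist_force: [-1.1, 0.3, -0.6]
opening: 0.0852
grasp_force: 0.0
```

```bash
python3 - <<'E'
from h import *
o=bot.get_obs(); print(o["ee_pos"],o["tcp_rot"])
p=cam("wrist"); save(p,"w4"); sieve(p,"green")
E
python3 plan.py .485 -.209 .22 10 8
```

```text
[0.49898136 0.19947405 0.27062178] [179.88965591  -0.32234239  35.00689272]
green px [321. 129.] area 3619 ztop 0.1272 ring n 713 circle mm [538.1 226.1  27.1] mid [0.5381 0.226 ] ext [0.0521 0.0524]
[[-2.41, 3.27, 0.49], [-2.26, 3.38, 0.49], [-2.09, 3.48, 0.49], [-1.93, 3.57, 0.49], [-1.76, 3.66, 0.49], [-1.58, 3.74, 0.49], [-1.41, 3.81, 0.49], [-1.22, 3.87, 0.49], [-1.04, 3.93, 0.49], [-0.86, 3.97, 0.49]]
[[0.0, -0.0, 0.047], [0.0, -0.0, 0.047], [0.0, -0.0, 0.047], [0.0, -0.0, 0.047], [0.0, -0.0, 0.047], [0.0, -0.0, 0.047], [0.0, -0.0, 0.047], [0.0, -0.0, 0.047], [0.0, -0.0, 0.047], [0.0, -0.0, 0.047]]
```

View pics/w4.png

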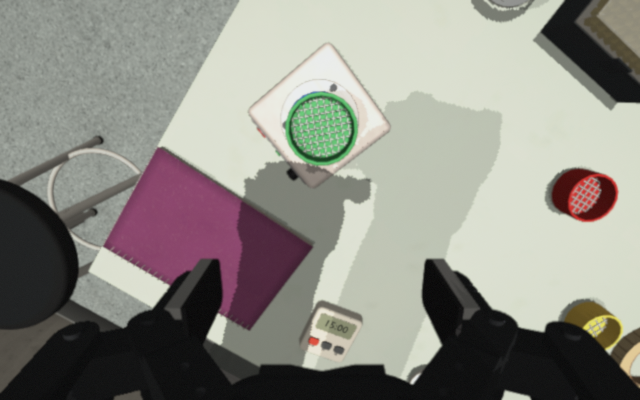

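Green is seated at (321,129), rim at 0.127, which is 30 mm above blue. Yellow is next.

move_arm(offset=[[-2.4,3.3,0.5],[-2.3,3.4,0.5],[-2.1,3.5,0.5],[-1.9,3.6,0.5],[-1.8,3.7,0.5]], twist=[[0,0,0.047],[0,0,0.047],[0,0,0.047],[0,0,0.047],[0,0,0.047]], grip=[1,1,1,1,1])

```text
time: 15.25
ee_pos: [0.4924, -0.0071, 0.2402]
tcp_rot: [180.0, 0.1, 21.4]
wrist_force: [1.0, 0.6, -0.0]
opening: 0.0856
grasp_force: 0.0
```

move_arm(offset=[[-1.6,3.7,0.5],[-1.4,3.8,0.5],[-1.2,3.9,0.5],[-1.0,3.9,0.5],[-0.9,4.0,0.5]], twist=[[0,0,0.047],[0,0,0.047],[0,0,0.047],[0,0,0.047],[0,0,0.047]], grip=[1,1,1,1,1])

```text
time: 15.75
ee_pos: [0.4873, -0.2102, 0.2154]
tcp_rot: [180.0, 0.1, 7.9]
wrist_force: [1.4, 0.3, 0.1]
opening: 0.0856
grasp_force: 0.0
```

```bash
python3 - <<'E'
from h import *
o=bot.get_obs(); print(o["ee_pos"],o["tcp_rot"])
p=cam("wrist"); sieve(p,"yellow")
for d in finder.pinpoint(p,"sieve_coarse")[:2]: print(d, at_z(p,d["position"],0))
for d in finder.pinpoint(p,"indicator_tape")[:2]: print(d, at_z(p,d["position"],0))
E
python3 plan.py .5263 -.2094 .037 5 8
```

```text
[ 0.48729066 -0.21015614  0.21540236] [1.79952217e+02 8.57431774e-02 7.93449785e+00]
yellow px [325. 134.] area 2853 ztop 0.0393 ring n 673 circle mm [ 526.9 -209.    27.7] mid [ 0.527  -0.2092] ext [0.0537 0.0533]
{'position': [322.1, 128.6], 'p': 0.72} [ 0.52727363 -0.20691618  0.        ]
[[0.79, 0.09, 3.55], [0.79, 0.09, 3.55], [0.79, 0.09, 3.55], [0.78, 0.09, 3.56], [0.78, 0.09, 3.56]]
[[0.0, 0.001, -0.001], [0.0, 0.001, -0.001], [0.0, 0.001, -0.001], [0.0, 0.001, -0.001], [0.0, 0.001, -0.001]]
```

move_arm(offset=[[1.6,0.2,3.5],[1.6,0.2,4],[0.7,0.1,4],[0,0,4],[0,0,2.4]], twist=[[0,0,0],[0,0,0],[0,0,0],[0,0,0],[0,0,0]], grip=[1,1,1,1,1])

```text
time: 16.4
ee_pos: [0.5257, -0.2064, 0.0334]
tcp_rot: [-179.9, 0.3, 8.2]
wrist_force: [0.0, 0.0, 0.0]
opening: 0.0859
grasp_force: 0.0
```

move_arm(offset=[[0,0,0],[0,0,0],[0,0,0],[0,0,0],[0,0,0]], twist=[[0,0,0],[0,0,0],[0,0,0],[0,0,0],[0,0,0]], grip=[0.5,0.5,0.5,0.5,0.5])

```text
time: 16.9
ee_pos: [0.5276, -0.2084, 0.0384]
tcp_rot: [179.9, -0.1, 8.1]
wrist_force: [-0.3, 1.1, 4.2]
opening: 0.0554
grasp_force: 32.2
```

move_arm(offset=[[0,0,-2],[0,0,-4],[0,0,-5],[0,0,-5],[0,0,-4.3]], twist=[[0,0,0],[0,0,0],[0,0,0],[0,0,0],[0,0,0]], grip=[0.5,0.5,0.5,0.5,0.5])

```text
time: 17.4
ee_pos: [0.5269, -0.208, 0.2433]
tcp_rot: [179.9, -0.0, 8.0]
wrist_force: [2.0, 0.2, -0.7]
opening: 0.0549
grasp_force: 32.2
```

```bash
python3 plan.py .538 .227 .24 10 35
```

```text
[[0.72, -4.29, 0.02], [0.92, -4.25, 0.03], [1.12, -4.2, 0.03], [1.32, -4.15, 0.03], [1.51, -4.08, 0.03], [1.7, -4.01, 0.03], [1.89, -3.92, 0.03], [2.07, -3.83, 0.03], [2.25, -3.73, 0.03], [2.42, -3.62, 0.03]]
[[0.0, -0.0, -0.047], [0.0, -0.0, -0.047], [0.0, -0.0, -0.047], [0.0, -0.0, -0.047], [0.0, -0.0, -0.047], [0.0, -0.0, -0.047], [0.0, -0.0, -0.047], [0.0, -0.0, -0.047], [0.0, -0.0, -0.047], [0.0, -0.0, -0.047]]
```

move_arm(offset=[[0.7,-4.3,0],[0.9,-4.2,0],[1.1,-4.2,0],[1.3,-4.2,0],[1.5,-4.1,0]], twist=[[0,0,-0.047],[0,0,-0.047],[0,0,-0.047],[0,0,-0.047],[0,0,-0.047]], grip=[0.5,0.5,0.5,0.5,0.5])

```text
time: 17.9
ee_pos: [0.5314, 0.0111, 0.2403]
tcp_rot: [179.9, 0.0, 21.6]
wrist_force: [0.7, -1.0, -0.9]
opening: 0.0552
grasp_force: 32.2
```

move_arm(offset=[[1.7,-4.0,0],[1.9,-3.9,0],[2.1,-3.8,0],[2.3,-3.7,0],[2.4,-3.6,0]], twist=[[0,0,-0.047],[0,0,-0.047],[0,0,-0.047],[0,0,-0.047],[0,0,-0.047]], grip=[0.5,0.5,0.5,0.5,0.5])

```text
time: 18.4
ee_pos: [0.5382, 0.2283, 0.24]
tcp_rot: [180.0, 0.0, 35.1]
wrist_force: [1.7, -1.0, -0.1]
opening: 0.055
grasp_force: 32.2
```

move_arm(offset=[[0,0,0],[0,0,0]], twist=[[0,0,0],[0,0,0]], grip=[0.5,0.5])

```text
time: 18.6
ee_pos: [0.5382, 0.2273, 0.2394]
tcp_rot: [180.0, 0.1, 35.1]
wrist_force: [-0.3, -0.1, 1.0]
opening: 0.0551
grasp_force: 32.2
```

```bash
python3 plan.py .5383 .227 .16 1 35; python3 inh.py yellow
```

```text
[[0.0, 0.03, 7.94]]
[[0.0, 0.002, 0.001]]
rim in tool: z -0.0008 [-1.3  0.4 28.8] [-0.02794519 -0.02768355 -0.00196648] [0.02741847 0.02831845 0.00421007]
```

Aligned. Contact is expected at z ≈ 0.1565.

move_arm(offset=[[0,0,3],[0,0,3],[0,0,1.5],[0,0,0.3],[0,0,0.1]], twist=[[0,0,0],[0,0,0],[0,0,0],[0,0,0],[0,0,0]], grip=[0.5,0.5,0.5,0.5,0.5])

```text
time: 19.15
ee_pos: [0.5386, 0.2258, 0.1612]
tcp_rot: [180.0, 0.1, 34.9]
wrist_force: [-0.3, -0.2, -0.7]
opening: 0.0553
grasp_force: 32.2
```

move_arm(offset=[[0,0,0.1],[0,0,0.1],[0,0,0.1],[0,0,0]], twist=[[0,0,0],[0,0,0],[0,0,0],[0,0,0]], grip=[0.5,0.5,0.5,0.5])

```text
time: 19.55
ee_pos: [0.5384, 0.2266, 0.1576]
tcp_rot: [180.0, 0.1, 35.0]
wrist_force: [-0.9, -0.1, -0.8]
opening: 0.055
grasp_force: 32.2
```

move_arm(offset=[[0,0,0.1],[0,0,0.1],[0,0,0]], twist=[[0,0,0],[0,0,0],[0,0,0]], grip=[0.5,0.5,0.5])

```text
time: 19.85
ee_pos: [0.5385, 0.2266, 0.1564]
tcp_rot: [180.0, 0.0, 35.0]
wrist_force: [-0.8, -1.6, 6.2]
opening: 0.0552
grasp_force: 32.7
```

move_arm(offset=[[0,0,-0.05],[0,0,0],[0,0,0],[0,0,0],[0,0,0]], twist=[[0,0,0],[0,0,0],[0,0,0],[0,0,0],[0,0,0]], grip=[0.5,0.7,0.85,1,1])

```text
time: 20.35
ee_pos: [0.5383, 0.2264, 0.1557]
tcp_rot: [180.0, 0.1, 35.0]
wrist_force: [-0.4, -0.5, -0.2]
opening: 0.0854
grasp_force: 0.0
```

move_arm(offset=[[0,0,-2],[0,0,-4],[0,0,-4],[-2,0,-4],[-3,0,0]], twist=[[0,0,0],[0,0,0],[0,0,0],[0,0,0],[0,0,0]], grip=[1,1,1,1,1])

```text
time: 20.85
ee_pos: [0.4987, 0.1985, 0.3011]
tcp_rot: [179.9, -0.3, 35.0]
wrist_force: [-0.2, -1.0, 0.0]
opening: 0.0853
grasp_force: 0.0
```

```bash
python3 - <<'E'
from h import *
o=bot.get_obs(); print(o["ee_pos"],o["tcp_rot"])
p=cam("wrist"); save(p,"w5"); sieve(p,"yellow")
E
python3 plan.py .385 -.068 .22 8 12
```

```text
[0.49871375 0.19850287 0.3010712 ] [179.88923188  -0.31817544  35.00865296]
yellow px [321. 128.] area 3429 ztop 0.1573 ring n 811 circle mm [538.  224.6  27.6] mid [0.5381 0.2248] ext [0.0531 0.0529]
[[-3.02, 1.91, 0.99], [-2.92, 2.06, 0.99], [-2.81, 2.21, 0.99], [-2.7, 2.35, 0.99], [-2.58, 2.48, 0.99], [-2.45, 2.61, 1.0], [-2.32, 2.72, 1.0], [-2.18, 2.84, 1.0]]
[[0.0, -0.0, 0.05], [0.0, -0.0, 0.05], [0.0, -0.0, 0.05], [0.0, -0.0, 0.05], [0.0, -0.0, 0.05], [0.0, -0.0, 0.05], [0.0, -0.0, 0.05], [0.0, -0.0, 0.05]]
```

View pics/w5.png

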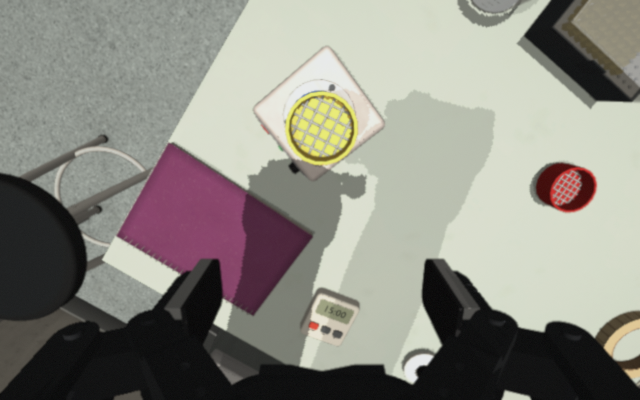

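Yellow is seated at (321,128), rim at 0.157. The lid is next.

move_arm(offset=[[-3,1.9,1],[-2.9,2.1,1],[-2.8,2.2,1],[-2.7,2.4,1],[-2.6,2.5,1]], twist=[[0,0,0.05],[0,0,0.05],[0,0,0.05],[0,0,0.05],[0,0,0.05]], grip=[1,1,1,1,1])

```text
time: 21.4
ee_pos: [0.4285, 0.0311, 0.2455]
tcp_rot: [180.0, 0.1, 20.6]
wrist_force: [-0.5, -0.0, -0.7]
opening: 0.0856
grasp_force: 0.0
```

move_arm(offset=[[-2.4,2.6,1],[-2.3,2.7,1],[-2.2,2.8,1],[0,0,0]], twist=[[0,0,0.05],[0,0,0.05],[0,0,0.05],[0,0,0]], grip=[1,1,1,1])

```text
time: 21.8
ee_pos: [0.3866, -0.0685, 0.2152]
tcp_rot: [179.9, 0.2, 11.8]
wrist_force: [1.6, -0.3, 0.2]
opening: 0.0857
grasp_force: 0.0
```

```bash
python3 - <<'E'
from h import *
o=bot.get_obs(); print(o["ee_pos"],o["tcp_rot"])
p=cam("wrist"); save(p,"w6")
for d in finder.pinpoint(p,"sieve_lid")[:3]: print(d, at_z(p,d["position"],0))
C=cloud(p); D=p["depth"]; near=np.hypot(C[...,0]-.432,C[...,1]+.068)<.045
for lo,hi in [(.011,.020),(.044,.053)]:
    P=C[near&(D>0)&(C[...,2]>lo)&(C[...,2]<hi)]; print(lo,len(P),circ(P),((P.min(0)+P.max(0))/2).round(4))
E
```

```text
[ 0.38656665 -0.06852652  0.21518796] [179.94275832   0.18087513  11.75251692]
{'position': [320.8, 124.0], 'p': 0.95} [ 0.42980981 -0.06056895  0.        ]
{'position': [339.5, 228.3], 'p': 0.62} [ 0.32843499 -0.10177423  0.        ]
0.011 2326 [429.7 -62.7  28. ] [ 0.43   -0.0628  0.0161]
0.044 534 [429.8 -62.6  10.9] [ 0.43   -0.0626  0.0476]
```

View pics/w6.png

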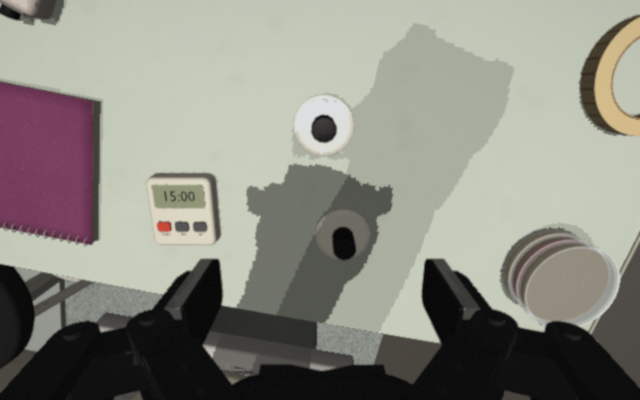

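The target lid is at (323,126) with its knob upright, measured at (0.430,-0.063). The look-alike lid is nearer the base, at (343,235).

move_arm(offset=[[1.7,0.1,3],[1.7,0.1,4],[1.0,0.1,4],[0,0,4],[0,0,2.1]], twist=[[0,0,0],[0,0,0],[0,0,0],[0,0,0],[0,0,0]], grip=[1,1,1,1,1])

```text
time: 22.4
ee_pos: [0.4309, -0.0585, 0.042]
tcp_rot: [-180.0, 0.3, 12.2]
wrist_force: [0.3, 0.7, 0.2]
opening: 0.0854
grasp_force: 0.0
```

move_arm(offset=[[0,0,0],[0,0,0],[0,0,0],[0,0,0],[0,0,0]], twist=[[0,0,0],[0,0,0],[0,0,0],[0,0,0],[0,0,0]], grip=[0.8,0.5,0.15,0.15,0.15])

```text
time: 22.9
ee_pos: [0.4327, -0.06, 0.0468]
tcp_rot: [179.9, -0.1, 12.1]
wrist_force: [-0.1, 0.2, 6.1]
opening: 0.0204
grasp_force: 29.4
```

move_arm(offset=[[0,0,0],[0,0,0],[0,0,0]], twist=[[0,0,0],[0,0,0],[0,0,0]], grip=[0.15,0.15,0.15])

```text
time: 23.2
ee_pos: [0.4327, -0.0601, 0.0467]
tcp_rot: [179.9, -0.1, 12.1]
wrist_force: [1.0, 1.7, 7.3]
opening: 0.0208
grasp_force: 29.6
```

move_arm(offset=[[0,0,-2],[0,0,-5],[0,0,-5],[0,0,-5],[0,0,-5]], twist=[[0,0,0],[0,0,0],[0,0,0],[0,0,0],[0,0,0]], grip=[0.15,0.15,0.15,0.15,0.15])

```text
time: 23.7
ee_pos: [0.4316, -0.0597, 0.2678]
tcp_rot: [179.9, 0.0, 12.1]
wrist_force: [0.8, -0.3, -0.7]
opening: 0.0208
grasp_force: 29.7
```

```bash
python3 plan.py .54 .227 .27 8 35; cat > lid.py <<'E'
from h import *
p=cam("wrist"); T=pose(bot.get_obs()); save(p,"lid")
C=cloud(p); D=p["depth"]; L=(C-T[:3,3])@T[:3,:3]; hsv=cv2.cvtColor(p["color"],cv2.COLOR_RGB2HSV)
m=(D>0)&(np.hypot(L[...,0],L[...,1])<.034)&(L[...,2]>.022)&(L[...,2]<.045)&(hsv[...,2]>90)
P=L[m]; zt=np.percentile(P[:,2],[5,50,95]); Q=P[abs(P[:,2]-zt[1])<.004]; print("lid in tool",zt.round(4),len(Q),circ(Q),Q.min(0).round(4),Q.max(0).round(4))
E
python3 lid.py
```

```text
[[2.07, -3.22, -0.03], [2.23, -3.11, -0.03], [2.39, -3.0, -0.03], [2.53, -2.88, -0.03], [2.67, -2.75, -0.03], [2.81, -2.61, -0.03], [2.93, -2.46, -0.03], [3.05, -2.31, -0.03]]
[[0.0, 0.0, -0.05], [0.0, 0.0, -0.05], [0.0, 0.0, -0.05], [0.0, 0.0, -0.05], [0.0, 0.0, -0.05], [0.0, 0.0, -0.05], [0.0, 0.0, -0.05], [0.0, 0.0, -0.05]]
lid in tool [0.0371 0.0382 0.0414] 3861 [-3.2  1.3 27.7] [-0.0062 -0.0264  0.0359] [0.0228 0.0289 0.0422]
```

View pics/lid.png

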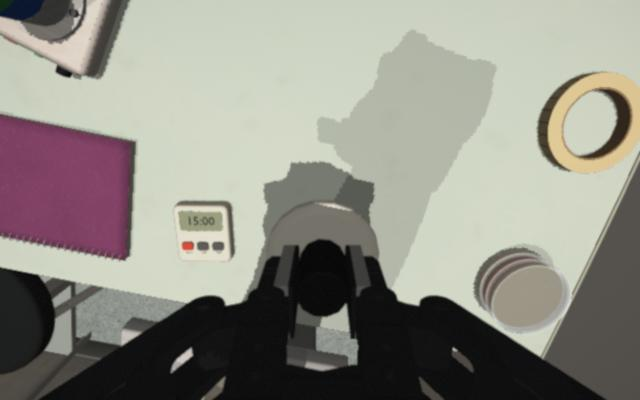

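move_arm(offset=[[2.1,-3.2,0],[2.2,-3.1,0],[2.4,-3,0],[2.5,-2.9,0],[2.7,-2.8,0]], twist=[[0,0,-0.05],[0,0,-0.05],[0,0,-0.05],[0,0,-0.05],[0,0,-0.05]], grip=[0.15,0.15,0.15,0.15,0.15])

```text
time: 24.25
ee_pos: [0.4999, 0.1213, 0.2654]
tcp_rot: [180.0, 0.1, 26.5]
wrist_force: [0.6, -0.5, -0.7]
opening: 0.0207
grasp_force: 29.8
```

move_arm(offset=[[2.8,-2.6,0],[2.9,-2.5,0],[3.0,-2.3,0],[0,0,0],[0,0,0]], twist=[[0,0,-0.05],[0,0,-0.05],[0,0,-0.05],[0,0,0],[0,0,0]], grip=[0.15,0.15,0.15,0.15,0.15])

```text
time: 24.75
ee_pos: [0.5393, 0.2276, 0.2644]
tcp_rot: [180.0, 0.2, 35.0]
wrist_force: [-0.2, -0.9, -0.7]
opening: 0.0207
grasp_force: 29.7
```

```bash
python3 plan.py .5405 .227 .20 1 35;python3 lid.py; python3 - <<'E'
from h import *
from scipy.optimize import least_squares
# direct fit: arc of lid front edge, radius fixed 28
p=cam("wrist"); T=pose(bot.get_obs()); C=cloud(p); D=p["depth"]; L=(C-T[:3,3])@T[:3,:3]
m=(D>0)&(abs(L[...,2]-.031)<.006)&(L[...,0]>-.005)&(np.hypot(L[...,0],L[...,1])<.036)
P=L[m][:,:2].astype(np.float32); P=P*1000
H=cv2.convexHull(P)[:,0]; H=H[H[:,0]>3]
r=least_squares(lambda c:np.hypot(H[:,0]-c[0],H[:,1]-c[1])-28,[0,0],loss="soft_l1"); print(len(H),r.x,r.cost)
E
```

```text
[[0.08, 0.12, 6.44]]
[[0.0, 0.003, 0.001]]
lid in tool [0.0295 0.0306 0.0339] 3891 [-1.7  0.7 27.7] [-0.0052 -0.0269  0.0283] [0.0245 0.0283 0.0346]
26 [-3.64858919  0.96883151] 0.22148679540247995
```

move_arm(offset=[[0.1,0.1,2.5],[0,0,2],[0,0,1.3],[0,0,0.5],[0,0,0.2]], twist=[[0,0.003,0],[0,0,0],[0,0,0],[0,0,0],[0,0,0]], grip=[0.15,0.15,0.15,0.15,0.15])

```text
time: 25.35
ee_pos: [0.5407, 0.2263, 0.2001]
tcp_rot: [180.0, -0.1, 34.9]
wrist_force: [-0.2, 0.6, -0.1]
opening: 0.0208
grasp_force: 29.8
```

move_arm(offset=[[0,0,0.1],[0,0,0.1],[0,0,0]], twist=[[0,0,0],[0,0,0],[0,0,0]], grip=[0.15,0.15,0.15])

```text
time: 25.65
ee_pos: [0.541, 0.2269, 0.1984]
tcp_rot: [180.0, -0.1, 35.0]
wrist_force: [0.1, -0.1, -0.8]
opening: 0.0205
grasp_force: 29.8
```

move_arm(offset=[[0,0,0.1],[0,0,0.1],[0,0,0.1],[0,0,0]], twist=[[0,0,0],[0,0,0],[0,0,0],[0,0,0]], grip=[0.15,0.15,0.15,0.15])

```text
time: 26.05
ee_pos: [0.5408, 0.2268, 0.1949]
tcp_rot: [180.0, -0.1, 35.0]
wrist_force: [-1.0, -0.7, -0.6]
opening: 0.0209
grasp_force: 29.8
```

move_arm(offset=[[0,0,0.1],[0,0,0.05],[0,0,0]], twist=[[0,0,0],[0,0,0],[0,0,0]], grip=[0.15,0.15,0.15])

```text
time: 26.35
ee_pos: [0.541, 0.2269, 0.1946]
tcp_rot: [180.0, -0.2, 35.0]
wrist_force: [-1.6, -0.9, 8.0]
opening: 0.0206
grasp_force: 30.4
```

move_arm(offset=[[0,0,-0.05],[0,0,0],[0,0,0],[0,0,0],[0,0,0]], twist=[[0,0,0],[0,0,0],[0,0,0],[0,0,0],[0,0,0]], grip=[0.3,0.5,0.7,0.9,1])

```text
time: 26.85
ee_pos: [0.5407, 0.2268, 0.1936]
tcp_rot: [180.0, -0.1, 35.0]
wrist_force: [0.4, 0.0, -0.1]
opening: 0.0818
grasp_force: 0.0
```

move_arm(offset=[[0,0,-2],[0,0,-4],[0,0,-4],[-3,0,-3],[-4,0,0]], twist=[[0,0,0],[0,0,0],[0,0,0],[0,0,0],[0,0,0]], grip=[1,1,1,1,1])

```text
time: 27.35
ee_pos: [0.4841, 0.1869, 0.327]
tcp_rot: [179.9, -0.3, 35.0]
wrist_force: [0.0, 0.4, 1.3]
opening: 0.0857
grasp_force: 0.0
```

move_arm(offset=[[-4,0,0],[-2,0,0],[0,0,0],[0,0,0]], twist=[[0,0,0],[0,0,0],[0,0,0],[0,0,0]], grip=[1,1,1,1])

```text
time: 27.75
ee_pos: [0.4342, 0.1522, 0.324]
tcp_rot: [180.0, -0.1, 35.0]
wrist_force: [0.3, 1.0, -0.0]
opening: 0.0854
grasp_force: 0.0
```

```bash
python3 - <<'E'
from h import *
p=cam("wrist"); C=cloud(p); D=p["depth"]; near=np.hypot(C[...,0]-.538,C[...,1]-.226)<.04
for lo,hi in [(.158,.172),(.188,.205)]:
    P=C[near&(D>0)&(C[...,2]>lo)&(C[...,2]<hi)]; print(lo,len(P),circ(P),np.percentile(P[:,2],[5,50,95]).round(4))
    A=np.c_[P[:,:2]-P[:,:2].mean(0),np.ones(len(P))]; print("slope",np.linalg.lstsq(A,P[:,2],rcond=None)[0].round(3))
s=cam("scene"); w=np.vstack([p["color"][:300],s["color"][:300]]); cv2.imwrite("pics/fin.png",w[:,:,::-1])
for t in ["beaker_250","sieve_spare","indicator_tape"]:
    d=finder.pinpoint(s,t)[0]; print(t,d["position"])
E
```

```text
0.158 2754 [537.7 223.1  28.1] [0.1627 0.1646 0.1661]
slope [0.011 0.008 0.165]
0.188 802 [538.3 223.8  11. ] [0.1936 0.1967 0.198 ]
slope [0.09  0.06  0.196]
beaker_250 [246.7, 135.0]
sieve_spare [323.8, 185.7]
indicator_tape [435.4, 237.8]
```

View pics/fin.png

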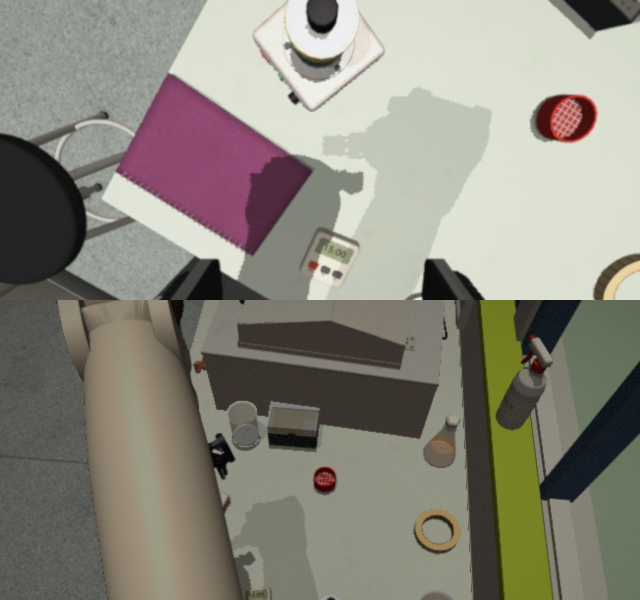

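The lid is level at (322,35), disc top at 0.165 (0.164 expected). The beaker, red sieve and tape have not moved.

```bash
python3 -c "
from workcell import bot
print(bot.job_done())"
```

```text
the job is handed in; nothing more can be done
None
```

The job is handed in: blue, green, yellow and lid were stacked in order in the pan and measured fully nested, the lid's disc level, at about 28 s, with the red sieve, beaker and tape still in place.

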